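# Fetch the glass muller from behind the tin and the bottle

### The arm

A 7-joint arm with a two-finger parallel gripper is mounted at the origin on the work surface. World frame = base frame: x ahead of the robot, y to its left, z up, the work surface at z = 0. Lengths are in m, angles in rad, forces in N, time in s.
With the tool pointing down it reaches from about 0.4 to 0.925 m from the base axis. Payload 5.6 kg.
Tool frame: the origin (TCP) lies at the very end of the fingers, on their centre line; the grasp point (between the pads) lies 19 mm behind it; z points along the fingers, y is the line along which they close (so a half turn about z gives the same grasp; the last joint's range is limited). The gripper opens to 85 mm and grips with 20 to 120 N. Pads are 22 mm wide; open, the fingers measure 114 mm over their backs; the gripper's body (76 mm by 85 mm) begins 54 mm behind the grasp point. The pads swing forward as they close: fully open they stand 13 mm farther back than shut.
Start: joints at [1.093, 0.468, -0.012, 1.603, 0.006, 1.071, -0.056], TCP at [0.274, -0.59, 0.231] pointing down, gripper open.
Joint ranges: [-2.53, 2.53], [-0.31, 2.02], [-1.57, 1.55], [0.28, 2.44], [-1.29, 4.43], [0.15, 1.84], [-2.92, 2.92]. Speed limits (rad/s): [2.57, 2.57, 3.14, 3.14, 3.14, 3.14, 3.14].

### API

Orientations are given as a unit quaternion [w, x, y, z].
In Python, from rig import telemetry, snapshot, camera_info, sign_off gives the robot as it stands.
- The arm moves only by the tool send_rows, never from a script. Its argument "increments" is a list of rows, each a list of 3 entries, a list of its own where there are three numbers: the finger opening in mm, from 0 to 85.4, then the shift along the world's x, y, z in mm, then the turn about the world's z in degrees. A call has 1 to 5 rows; each row shifts and turns the commanded pose from where the row before left it; what a row does not reach is not made up. A row lasts 1/10 s, in which the tool goes at most 50 mm and 8.59 degrees, less where a joint would pass 70% of its speed; a pose out of reach is approached as far as the arm can. A call is refused whole if a number of a shift passes 50 or a number of a turn 8.59, either way. A call with a gripper value outside its range is refused whole. The fingers move at their own pace and stop on an object; "force" is the grip in N (left out, the last holds). Time passes only in rows, so rows that do not move let the fingers close. It gives the time, the measured TCP pose, the force, the opening and the grip force at its end, in the units of the state.
- telemetry.state(): the state, without advancing time (a new reading comes with each control period).
- snapshot(name): name is "scene" or "top" or "wrist"; returns the picture (384x512x3 uint8, blue, green, red); there is no depth.
- camera_info(name): a dict with "K" (3x3 intrinsics, pixels), "view" (4x4, takes a point from world to camera coordinates); the wrist camera has in their place "hand_eye" (4x4, takes a point from camera to tool coordinates, whose origin is the TCP and whose axes are the flange's). Camera axes: x right, y down, z forward; pixel columns grow to the right and rows downward; lengths in m; the calibration is good to about 2 mm. A picture is of the moment at which its call begins: read the wrist's pose just before it. camera_info takes no time and is no camera call.
- sign_off(): hands the job in; it is judged then, once.
The state is a dict: "time": time; "joint_positions": joint angles; "joint_vel": joint speeds; "tau": joint torques, N m; "ee_pos": TCP position; "orientation": TCP orientation; "contact_force": force on the tool from outside, world axes, zero at the start; "moment": the same for the moment, N m; "finger_gap": opening from 0.0 (shut) to 1.0 (fully open); "finger_force": force on a finger pad.
Only numpy, scipy, OpenCV 4.12 (cv2) and the standard library are available. Lean on these libraries where they do the work, as an engineer would, in place of code of your own. Each camera call takes 0.05 s, during which the arm holds its last target. There are 200 camera calls.

### The job

In the wooden rack the tall tin and the white bottle stand in front of the ink muller: first stand both of them upright in the aluminium tray, then take the muller out and set it gently upright in the middle of the small litho stone. Only then put the tin and the bottle back upright in the rack, each on the very spot where it stood before, and leave the two flat tins in the rack where they are.

Things in the scene. Friction and masses are not known exactly. Their poses are not given: they have to be found in the camera images.
- tin_mid (a point): Tall round steel tin with a paper band and flat darker lid, diameter 58 mm, height 120 mm, up to 0.5 kg, loose, standing in the front of the rack. This point is its centre, half-way up (60 mm over its underside); z is up its axis. It is tall for a gripper: take it about 95 mm above its underside, 25 mm below its top, so that the palm stays clear. Its turn about z does not matter.
- bottle_mid (a point): White plastic bottle with black cap and paper label, round, diameter 54 mm up to 96 mm above its underside, then a 28 mm wide neck and cap; height 125 mm; up to 0.35 kg, loose. Stands in the front of the rack, 104 mm beside the tin, left or right of it. Point: on its axis, half-way up (62.5 mm over its underside); z is up its axis. Take it about 82 mm above its underside, below the shoulder.
- muller_mid (a point): Ink muller: green glass foot, diameter 54 mm, 20 mm high, and upright dark wooden handle, diameter 34 mm from 28 to 85 mm above its underside; height 90 mm, up to 0.35 kg, loose, in the rack behind tin and bottle, which leave a gripper no room. Point: on its axis half-way up (45 mm over its underside); z is up its axis. Grip the handle about 60 mm up, clear of the foot and the flat tins.
- rack: Low light-wood rack, fixed, 170 mm (x) by 210 mm (y); floor 12 mm thick, on which things stand; side and rear walls 8 mm thick, tops 36 mm above the table; open front. Origin: centre of its underside, on the table. x points from the open front to the rear wall, y left, z up. Tin and bottle stand about 25 mm in front of the origin, 52 mm left and right of it; the muller about 38 mm behind it.
- tray: Low aluminium tray, fixed, 210 mm (x) by 130 mm (y), rim 16 mm high, walls and floor 4 mm thick, empty. Origin at the centre of its underside, on the table; x runs along its length, z up. There is room for two containers, one about 50 mm from the centre towards each end.
- stone: Small litho stone, fixed, a square slab 150 by 150 mm and 40 mm thick, beige-grey top and black sides, empty. Origin at the centre of its underside, on the table, so the middle of its top is 40 mm above it; z up. (The much larger stone at the side of the table is not meant.)
- flat_left: Flat round steel ink tin, diameter 44 mm, height 20 mm, loose, in the rear left corner of the rack, about 70 mm beside the muller; to be left alone. Origin at the centre of its underside.
- flat_right: The same, in the rear right corner of the rack; to be left alone. Origin at the centre of its underside.
Not all that is in view belongs to the job. Leave any turquoise or yellow look-alike of the part that bears muller_mid alone.

How it is judged:
On the way, in this order (a step that is already met when the one before it is completed fails the run):
1. tin and bottle both stand upright and released in the tray, the muller still in its place in the rack (x of tin_mid in the frame of tray between -0.08 and 0.08 m and y of tin_mid in the frame of tray between -0.04 and 0.04 m and z of tin_mid in the frame of tray below 0.07 m and angle between each of tin_mid, bottle_mid's own z axis and vertical below 0.1 rad and linear speed of each of tin, bottle below 0.03 m/s and x of bottle_mid in the frame of tray between -0.08 and 0.08 m and y of bottle_mid in the frame of tray between -0.04 and 0.04 m and z of bottle_mid in the frame of tray below 0.0725 m and contact force between the fingers and tin below 0.3 N and contact force between the fingers and bottle below 0.3 N and contact force between the fingers and muller below 0.3 N and distance of muller_mid from where it was at the start of the episode below 0.02 m), for 0.2 s.
2. the muller stands upright and released in the middle of the small stone, tin and bottle still in the tray (horizontal distance between muller_mid and stone below 0.015 m and z of muller_mid in the frame of stone between 0.079 and 0.091 m and angle between each of muller_mid, tin_mid, bottle_mid's own z axis and vertical below 0.1 rad and linear speed of each of muller, tin, bottle below 0.03 m/s and x of tin_mid in the frame of tray between -0.08 and 0.08 m and y of tin_mid in the frame of tray between -0.04 and 0.04 m and z of tin_mid in the frame of tray below 0.07 m and x of bottle_mid in the frame of tray between -0.08 and 0.08 m and y of bottle_mid in the frame of tray between -0.04 and 0.04 m and z of bottle_mid in the frame of tray below 0.0725 m and contact force between the fingers and tin below 0.3 N and contact force between the fingers and bottle below 0.3 N and contact force between the fingers and muller below 0.3 N), for 0.2 s.
At the end, for the whole second after the job is handed in: Muller upright on the small stone within 15 mm of its middle; tin and bottle upright in the rack, each within 15 mm of where it stood at the start; flat tins within 20 mm of their starts; upright means within 0.1 rad; all released and at rest (horizontal distance between muller_mid and stone below 0.015 m and z of muller_mid in the frame of stone between 0.079 and 0.091 m and angle between each of muller_mid, tin_mid, bottle_mid's own z axis and vertical below 0.1 rad and linear speed of each of muller, tin, bottle below 0.03 m/s and distance of each of tin_mid, bottle_mid from where it was at the start of the episode below 0.015 m and contact force between the fingers and tin below 0.3 N and contact force between the fingers and bottle below 0.3 N and contact force between the fingers and muller below 0.3 N and distance of each of flat_left, flat_right from where it was at the start of the episode below 0.02 m); the robot touches nothing.
It fails at once if tin, bottle or muller tipped by more than 0.6 rad (angle between any of tin_mid, bottle_mid, muller_mid's own z axis and vertical above 0.6 rad).
It fails at once if a flat tin in the rack shifted by more than 20 mm (distance of any of flat_left, flat_right from where it was at the start of the episode above 0.02 m).
It fails at once if the muller dropped or slammed on the stone (more than 80 N) (contact force between muller and stone above 80 N).
It also fails if it takes over 136 s, if anything falls off the work surface, if the arm or the gripper's body presses on something with over 40 N, if the wrist force passes 120 N, or if a joint passes its speed limit or range.

## Working session

There is one attempt and no reset: what is moved stays moved. The work goes in short steps, Python scripts to look and compute and a tool call to move; the robot and the scene stay as the last step left them, time stands still between calls to the robot, and variables do not carry over. Pictures are saved under pics/ and viewed, at most 14 in all, crops included, and the job is handed in when it is done.

Besides the shell and the picture viewer there is one more tool, called as name(argument=value, ...) on one line, values as JSON. send_rows: Moves the arm, as the interface text tells. Its arguments: {"type":"object","properties":{"increments":{"type":"array","items":{"type":"array"}},"force":{"type":"number"}},"required":["increments"]}

```bash
mkdir -p pics; ls; python3 - <<'E'
from rig import telemetry, snapshot, camera_info
import cv2
print(telemetry.state())
for n in("scene","top"):
    cv2.imwrite(f"pics/{n}0.png",cv2.resize(snapshot(n),(800,600),interpolation=cv2.INTER_CUBIC)); 
for n in("scene","top","wrist"): print(n,camera_info(n))
E
```

```text
pics
{'time': 0.0, 'joint_positions': array([ 1.09300167,  0.4683956 , -0.01161611,  1.60362474,  0.00600155,
        1.07136002, -0.05629395]), 'joint_vel': array([ 7.04596059e-04, -4.51888819e-04, -9.92390725e-05, -1.74936523e-03,
        4.37620592e-05,  8.02801387e-04, -6.62103743e-04]), 'tau': array([-9.57691373e-04, -5.32385945e+01,  2.13066931e-02, -2.51310736e+01,
        1.14935712e-02,  7.82135990e-03,  1.01832083e-05]), 'ee_pos': array([ 0.27351051, -0.58905072,  0.2303259 ]), 'orientation': array([-8.41261354e-04,  9.76466635e-01,  2.15666741e-01, -2.46205737e-04]), 'contact_force': array([ 0.45492339,  0.64969151, -0.22922643]), 'moment': array([-0.00384294,  0.01514997, -0.0239123 ]), 'finger_force': 0.0, 'finger_gap': 1.0007819926413457}
scene {'K': array([[413.39504696,   0.        , 261.00091181],
       [  0.        , 413.39504696, 193.75733807],
       [  0.        ,   0.        ,   1.        ]]), 'view': array([[ 0.89183728,  0.45213473,  0.01415824, -0.48798727],
       [ 0.38337636, -0.73885755, -0.55417694, -0.17167424],
       [-0.24010172,  0.49966359, -0.832
[... 419 characters left out ...]
6e-01],
       [ 1.94932279e-01,  6.38109245e-03, -9.80795946e-01,
         8.83121487e-01],
       [ 0.00000000e+00,  0.00000000e+00,  0.00000000e+00,
         1.00000000e+00]])}
wrist {'K': array([[315.50144614,   0.        , 255.04697798],
       [  0.        , 315.50144614, 190.35139257],
       [  0.        ,   0.        ,   1.        ]]), 'hand_eye': array([[-4.64176434e-04, -9.62284260e-01, -2.72045562e-01,
         6.92403254e-02],
       [ 9.99999315e-01, -1.54366105e-04, -1.16021758e-03,
         1.95881041e-04],
       [ 1.07446450e-03, -2.72045914e-01,  9.62283672e-01,
        -1.42949661e-01],
       [ 0.00000000e+00,  0.00000000e+00,  0.00000000e+00,
         1.00000000e+00]])}
```

View pics/scene0.png

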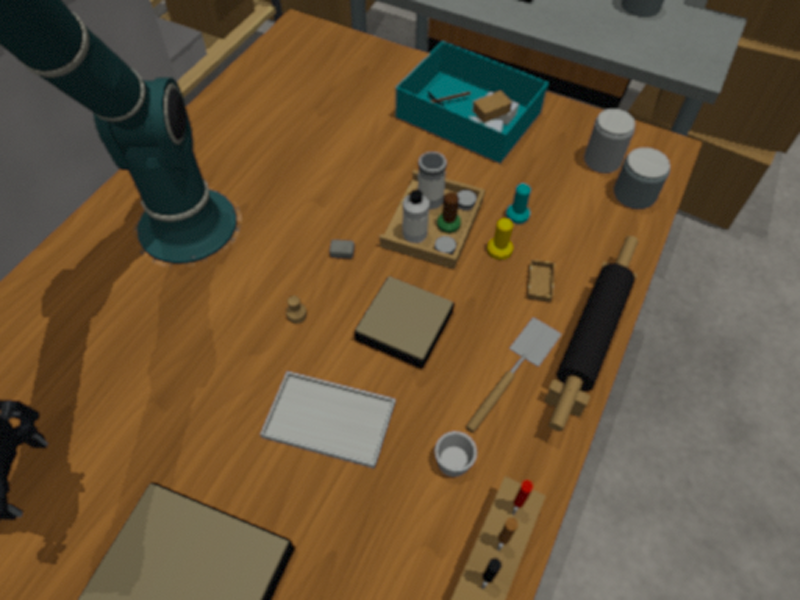

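View pics/top0.png

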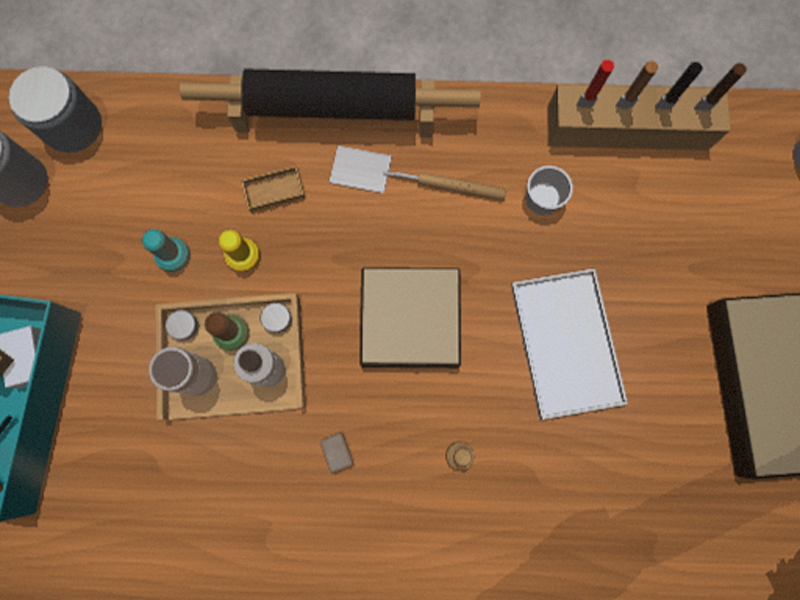

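The scene view shows the rack near (435,220), the small stone near (405,320) and the tray near (330,418). In the top view the tin is at (172,370), the bottle at (251,363), the muller at (219,325), the stone spans (361–460, 268–366), and the tray's corners run from (513,282) to (626,404).

```bash
cat > h.py <<'E'
import numpy as np, cv2
from rig import telemetry, snapshot, camera_info
from scipy.spatial.transform import Rotation as R
def cam(n):
    c=camera_info(n)
    if n!="wrist": return c["K"],np.linalg.inv(c["view"])
    s=telemetry.state(); T=np.eye(4); T[:3,:3]=R.from_quat(np.roll(s["orientation"],-1)).as_matrix(); T[:3,3]=s["ee_pos"]
    return c["K"],T@c["hand_eye"]
def ray(KT,u,v,z):
    K,T=KT; d=T[:3,:3]@np.linalg.solve(K,[u,v,1]); o=T[:3,3]
    return (o+d*(z-o[2])/d[2])[:2]
def proj(KT,p):
    K,T=KT; q=np.linalg.inv(T)@np.append(p,1); q=K@q[:3]; return q[:2]/q[2]
E
python3 - <<'E'
from h import *
k=cam("top"); im=snapshot("top"); S=1.5625
def P(n,u,v,z): print(n,ray(k,(u+.5)/S-.5,(v+.5)/S-.5,z).round(4))
P("tin",172,370,.132);P("bottle",252,361,.137);P("muller",219,325,.102)
for c in((157,303),(298,294),(303,408),(160,420)): P("rack~",*c,.036)
P("flatL",181,323,.032);P("flatR",276,317,.032)
hsv=cv2.cvtColor(im,cv2.COLOR_BGR2HSV)
# tray: bright unsaturated blob
m=((hsv[...,1]<60)&(hsv[...,2]>120)).astype(np.uint8)
m[:, :300]=0; m[:150]=0
n,l,st,ce=cv2.connectedComponentsWithStats(m); i=1+st[1:,4].argmax()
c=cv2.minAreaRect(np.argwhere(l==i)[:,::-1].astype(np.float32)); b=cv2.boxPoints(c)
print("tray px",b*S); w=np.array([ray(k,*p,.012) for p in b]); print(w.round(4),w.mean(0),[np.linalg.norm(w[j]-w[j-1]) for j in range(4)])
# stone top
s=hsv[195,262].astype(int); print(s, hsv[280,262])
m=(np.abs(hsv.astype(int)-s)<[6,40,40]).all(2).astype(np.uint8); m=cv2.morphologyEx(m,cv2.MORPH_OPEN,np.ones((5,5)))
l=cv2.connectedComponents(m)[1]; q=np.argwhere(l==l[195,262])[:,::-1].astype(np.float32)
b=cv2.boxPoints(cv2.minAreaRect(q)); print("stone px",b*S); w=np.array([ray(k,*p,.04) for p in b]); print(w.round(4),w.mean(0),[np.linalg.norm(w[j]-w[j-1]) for j in range(4)])
cv2.imwrite("pics/rack_top.png",cv2.resize(im[170:290,90:210],(600,600),interpolation=cv2.INTER_CUBIC))
E
```

```text
tin [0.4431 0.3006]
bottle [0.4573 0.1954]
muller [0.5093 0.2524]
rack~ [0.5505 0.3663]
rack~ [0.57   0.1567]
rack~ [0.4018 0.1398]
rack~ [0.3791 0.3448]
flatL [0.5219 0.3291]
flatR [0.5348 0.1882]
tray px [[511.66803 282.11023]
 [596.3871  263.69302]
 [626.8051  403.61575]
 [542.08606 422.03293]]
[[ 0.6024 -0.1677]
 [ 0.6353 -0.299 ]
 [ 0.422  -0.3369]
 [ 0.3916 -0.2109]] [ 0.51279739 -0.25358645] [np.float64(0.2151844196901578), np.float64(0.13537290409441743), np.float64(0.2166698923519852), np.float64(0.12962717389072115)]
[ 19  63 173] [ 13 163 150]
stone px [[362.5    268.75  ]
 [456.25   268.75  ]
 [456.25   360.9375]
 [362.5    360.9375]]
[[ 0.6101  0.061 ]
 [ 0.614  -0.0797]
 [ 0.4753 -0.0809]
 [ 0.4715  0.0558]] [ 0.54270382 -0.01093036] [np.float64(0.13870037420729622), np.float64(0.14073438608835293), np.float64(0.13869659325209854), np.float64(0.13678227759555514)]
```

View pics/rack_top.png

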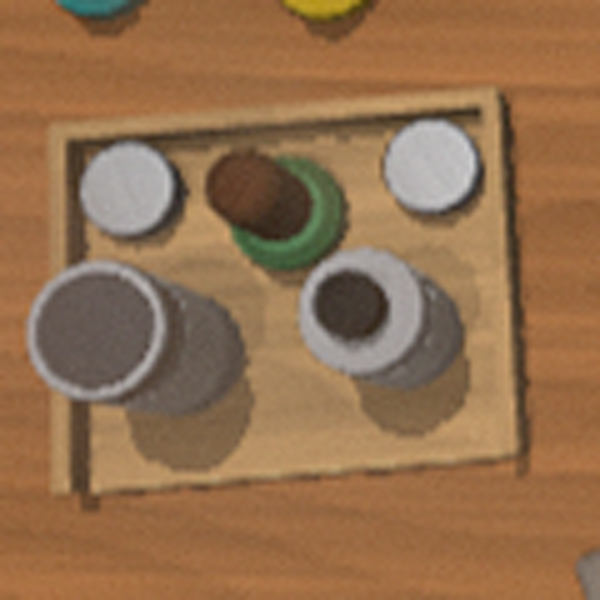

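The crop shows the tin lid centred at (98,331), the bottle cap at (350,304) and shoulder at (361,312). The muller's green foot is at (288,213), the flat tins at (130,188) and (432,166), and the rack's wall corners at (52,127), (500,90), (525,455) and (53,493).

```bash
python3 - <<'E'
from h import *
k=cam("top")
def P(n,u,v,z):
    p=ray(k,90+(u+.5)/5-.5,170+(v+.5)/5-.5,z); print(n,p.round(4)); return p
t=P("tin",98,331,.132);b=P("cap",350,304,.137);b2=P("shoulder",361,312,.108);print(np.linalg.norm(t-b))
P("mtop",240,178,.102);m=P("foot",288,213,.032);l=P("fl",130,188,.032);r=P("fr",432,166,.032); print(np.linalg.norm(l-m),np.linalg.norm(r-m))
c=np.array([P("c",*q,.036) for q in((52,127),(500,90),(525,455),(53,493))])
print([np.linalg.norm(c[i]-c[i-1]) for i in range(4)])
o=c.mean(0); y=(c[0]-c[1]+c[3]-c[2]); y/=np.linalg.norm(y); x=np.array([y[1],-y[0]])
print("o",o,"yaw",np.degrees(np.arctan2(x[1],x[0])))
for n,q in(("tin",t),("cap",b),("sh",b2),("m",m),("l",l),("r",r)): print(n,(q-o)@x,(q-o)@y)
E
```

```text
tin [0.4448 0.3022]
cap [0.4582 0.1985]
shoulder [0.4579 0.2003]
0.10459204931435127
mtop [0.5149 0.2579]
foot [0.5106 0.2546]
fl [0.5203 0.329 ]
fr [0.5346 0.1892]
0.07505400321805172 0.06965525724668482
c [0.5474 0.3667]
c [0.5708 0.159 ]
c [0.4027 0.1379]
c [0.3799 0.3494]
[np.float64(0.16844247116187405), np.float64(0.209046456520855), np.float64(0.16946454872735087), np.float64(0.21268700735283094)]
o [0.47520002 0.25325444] yaw 6.2801461221680315
tin -0.02489930209454756 0.05202505751629614
cap -0.022907433612663647 -0.05254802333975671
sh -0.022936117786015713 -0.050717067568126786
m 0.035349445222468516 -0.0025102631114882795
l 0.053146335340513336 0.07040320684558862
r 0.05201965227251024 -0.07014131410887096
```

send_rows(increments=[[85, [0, 0, 30], -8], [85, [20, 40, 30], -8], [85, [20, 40, 30], -8], [85, [20, 45, 0], 0], [85, [20, 45, 0], 0]], force=40)

```text
time: 0.65
ee_pos: [0.3516, -0.4239, 0.3179]
orientation: [0.001, 1.0, 0.008, 0.001]
contact_force: [0.5, -0.8, -0.1]
finger_gap: 0.991
finger_force: 0.0
```

send_rows(increments=[[85, [40, 45, 0], 0], [85, [40, 45, 0], 0], [85, [40, 45, 0], 0], [85, [40, 45, 0], 0], [85, [40, 45, 0], 0]])

```text
time: 1.15
ee_pos: [0.5179, -0.2367, 0.317]
orientation: [0.0, 1.0, 0.008, -0.0]
contact_force: [0.5, -0.6, 1.1]
finger_gap: 0.995
finger_force: 0.0
```

```bash
python3 - <<'E'
from h import *
k=cam("wrist"); im=snapshot("wrist"); print(telemetry.state()["ee_pos"])
np.savez("w1",im=im,K=k[0],T=k[1])
cv2.imwrite("pics/w1.png",cv2.resize(im,(800,600),interpolation=cv2.INTER_CUBIC))
print(proj(k,[.513,-.254,.004])*1.5625,proj(k,[.543,-.011,.04])*1.5625)
E
```

```text
[ 0.52376965 -0.22739838  0.31686757]
[417.31441027 240.88273018] [131.37846238 208.05639982]
```

View pics/w1.png

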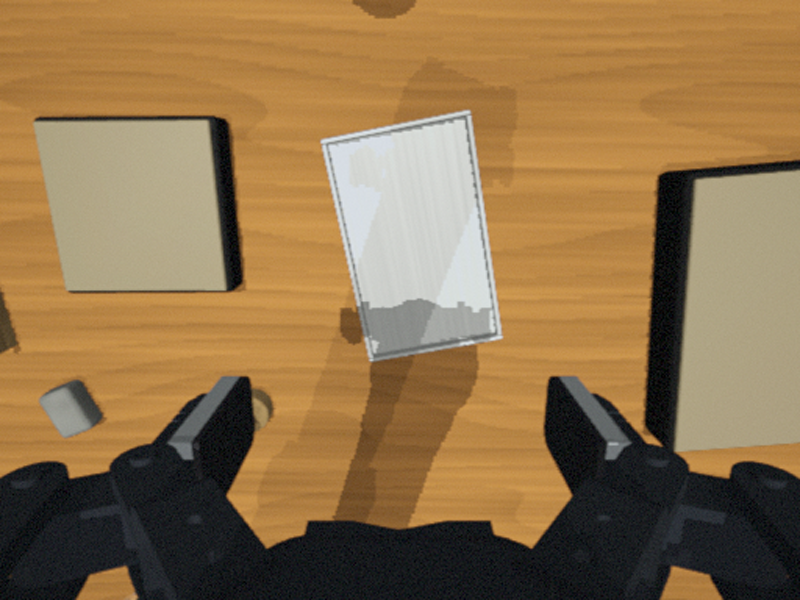

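The wrist view shows the stone's top face with corners (36,119), (212,118), (229,291) and (68,291). The tray's rim corners are at (322,141), (470,111), (501,338) and (372,360).

```bash
python3 - <<'E'
from h import *
d=np.load("w1.npz"); k=(d["K"],d["T"]); S=1.5625
for n,cs,z in(("stone",((36,119),(212,118),(229,291),(68,291)),.04),("tray",((322,141),(470,111),(501,338),(372,360)),.016)):
    w=np.array([ray(k,(u+.5)/S-.5,(v+.5)/S-.5,z) for u,v in cs]); a=w[0]-w[3]+w[1]-w[2]
    print(n,w.round(4).tolist(),w.mean(0),[np.linalg.norm(w[j]-w[j-1]).round(4) for j in range(4)],"yaw",np.degrees(np.arctan2(a[1],a[0])))
E
```

```text
stone [[0.6129, 0.0565], [0.6158, -0.085], [0.4721, -0.0873], [0.4699, 0.0547]] [ 0.54267444 -0.0152865 ] [np.float64(0.143), np.float64(0.1415), np.float64(0.1438), np.float64(0.1421)] yaw 0.8114860551508749
tray [[0.6003, -0.1692], [0.6263, -0.295], [0.4228, -0.3358], [0.3982, -0.2122]] [ 0.51189983 -0.25305538] [np.float64(0.2066), np.float64(0.1284), np.float64(0.2076), np.float64(0.126)] yaw 11.678644186227285
```

send_rows(increments=[[85, [-15, 50, 0], 0], [85, [-15, 50, 0], 0], [85, [-15, 50, 0], 0], [85, [-15, 50, 0], 0], [85, [-15, 50, 0], 0]])

```text
time: 1.7
ee_pos: [0.444, 0.0026, 0.3169]
orientation: [0.0, 1.0, 0.008, 0.0]
contact_force: [1.3, -0.1, 0.8]
finger_gap: 0.995
finger_force: 0.0
```

send_rows(increments=[[85, [-5, 50, 0], 0], [85, [0, 50, 0], 0], [85, [0, 50, 0], 0], [85, [0, 30, 0], 0], [85, [0, 0, 0], 0]])

```text
time: 2.2
ee_pos: [0.439, 0.1853, 0.317]
orientation: [-0.001, 1.0, 0.012, -0.0]
contact_force: [-0.1, -0.8, 0.4]
finger_gap: 0.995
finger_force: 0.0
```

```bash
python3 - <<'E'
from h import *
k=cam("wrist"); im=snapshot("wrist"); print(telemetry.state()["ee_pos"])
np.savez("w2",im=im,K=k[0],T=k[1])
cv2.imwrite("pics/w2.png",cv2.resize(im,(800,600),interpolation=cv2.INTER_CUBIC))
print(proj(k,[.445,.302,.132])*1.5625,proj(k,[.458,.199,.137])*1.5625)
E
```

```text
[0.43955482 0.18244936 0.3167518 ]
[226.70798584 251.16675072] [379.40522564 236.72652514]
```

View pics/w2.png

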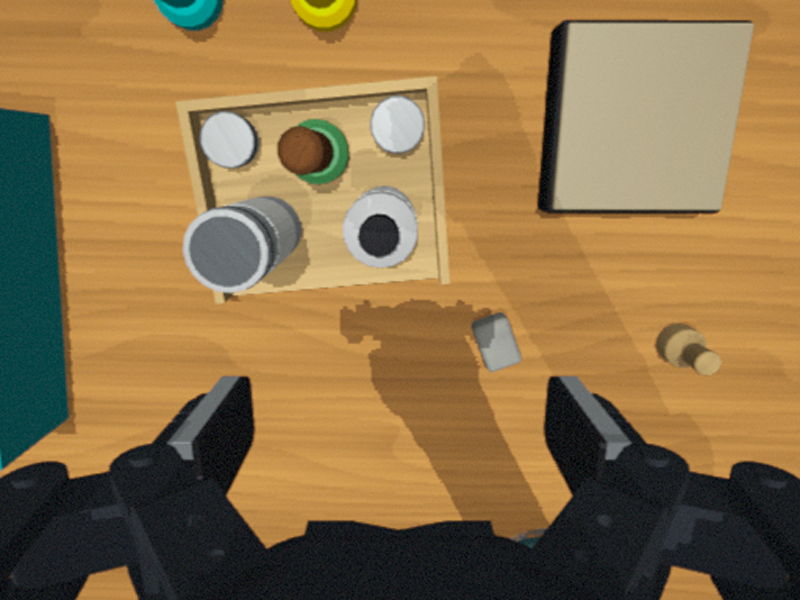

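The predicted tin lid (227,251) and cap (379,237) match what is seen at (228,248) and (380,236). The muller top is at (304,151) and the stone's top corners are at (567,22), (751,23), (721,212) and (554,211).

```bash
python3 - <<'E'
from h import *
d=np.load("w2.npz"); k=(d["K"],d["T"]); S=1.5625
f=lambda u,v,z: ray(k,(u+.5)/S-.5,(v+.5)/S-.5,z)
w=np.array([f(u,v,.04) for u,v in ((567,22),(751,23),(721,212),(554,211))]); print(w.round(4).tolist(),w.mean(0),[np.linalg.norm(w[j]-w[j-1]).round(4) for j in range(4)])
for n,a in(("tin",(228,248,.132)),("cap",(380,236,.137)),("bottle sh",(381,231,.108)),("mtop",(303,151,.102)),("foot",(314,152,.028)),("fl",(228,140,.032)),("fr",(397,125,.032))): print(n,f(*a).round(4))
print(telemetry.state()["ee_pos"])
E
```

```text
[[0.6112, 0.0618], [0.6137, -0.0786], [0.4709, -0.0845], [0.4684, 0.0561]] [ 0.54101394 -0.01129399] [np.float64(0.1429), np.float64(0.1404), np.float64(0.1429), np.float64(0.1406)]
tin [0.4474 0.3012]
cap [0.4587 0.1988]
bottle sh [0.4578 0.1992]
mtop [0.5114 0.2545]
foot [0.5115 0.2593]
fl [0.5193 0.3296]
fr [0.5343 0.19  ]
[0.43955482 0.18244936 0.3167518 ]
```

send_rows(increments=[[85, [18, 17, 0], 0], [85, [0, 0, -40], 0], [85, [0, 0, -40], 0], [85, [0, 0, -20], 0], [85, [0, 0, 0], 0]])

```text
time: 2.75
ee_pos: [0.4566, 0.1949, 0.214]
orientation: [0.002, 1.0, 0.007, -0.003]
contact_force: [-0.1, -0.4, 0.6]
finger_gap: 0.997
finger_force: 0.0
```

send_rows(increments=[[85, [0, 0, -10], 0], [85, [0, 0, 0], 0], [85, [0, 0, 0], 0]])

```text
time: 3.05
ee_pos: [0.4588, 0.1977, 0.2079]
orientation: [-0.0, 1.0, 0.008, 0.001]
contact_force: [0.1, 0.6, -0.3]
finger_gap: 0.997
finger_force: 0.0
```

send_rows(increments=[[85, [0, 1, -30], 0], [85, [0, 0, -30], 0], [85, [0, 0, -30], 0], [85, [0, 0, -25], 0], [85, [0, 0, -19], 0]])

```text
time: 3.55
ee_pos: [0.4585, 0.1987, 0.0725]
orientation: [0.0, 1.0, 0.008, 0.0]
contact_force: [0.6, -1.1, 0.7]
finger_gap: 0.991
finger_force: 0.0
```

send_rows(increments=[[85, [0, 0, 0], 0], [85, [0, 0, 0], 0], [85, [0, 0, 0], 0]])

```text
time: 3.85
ee_pos: [0.4593, 0.1993, 0.0745]
orientation: [-0.0, 1.0, 0.008, 0.001]
contact_force: [0.2, -0.2, 0.5]
finger_gap: 0.999
finger_force: 0.0
```

send_rows(increments=[[30, [0, 0, 0], 0], [30, [0, 0, 0], 0], [30, [0, 0, 0], 0], [30, [0, 0, 0], 0], [30, [0, 0, 0], 0]], force=40)

```text
time: 4.35
ee_pos: [0.4589, 0.1991, 0.0741]
orientation: [-0.0, 1.0, 0.008, 0.001]
contact_force: [-0.7, 0.3, 5.9]
finger_gap: 0.621
finger_force: 41.1
```

send_rows(increments=[[30, [0, 0, 10], 0], [30, [0, 0, 20], 0], [30, [0, 0, 30], 0], [30, [0, 0, 30], 0], [30, [0, 0, 0], 0]])

```text
time: 4.85
ee_pos: [0.4604, 0.2, 0.1671]
orientation: [-0.001, 1.0, 0.008, 0.004]
contact_force: [1.4, -0.2, -1.2]
finger_gap: 0.618
finger_force: 42.6
```

send_rows(increments=[[30, [4, -20, 0], 0], [30, [8, -35, 0], 0], [30, [10, -40, 0], 0], [30, [10, -45, 0], 0], [30, [10, -45, 0], 0]])

```text
time: 5.35
ee_pos: [0.4997, 0.0122, 0.1626]
orientation: [0.0, 1.0, 0.008, -0.0]
contact_force: [0.2, 1.0, -2.2]
finger_gap: 0.616
finger_force: 42.6
```

send_rows(increments=[[30, [10, -45, 0], 0], [30, [10, -45, 0], 0], [30, [10, -45, 0], 0], [30, [10, -40, 0], 0], [30, [10, -35, 0], 0]])

```text
time: 5.85
ee_pos: [0.5494, -0.1989, 0.1623]
orientation: [0.0, 1.0, 0.007, -0.001]
contact_force: [-0.0, -0.2, -2.2]
finger_gap: 0.618
finger_force: 42.6
```

send_rows(increments=[[30, [6, -27, 0], 0], [30, [4, -15, 0], 0], [30, [0, -5, 0], 0], [30, [0, 0, 0], 0], [30, [0, 0, 0], 0]])

```text
time: 6.35
ee_pos: [0.56, -0.2411, 0.1629]
orientation: [-0.001, 1.0, 0.009, -0.0]
contact_force: [-0.2, 0.8, -1.7]
finger_gap: 0.621
finger_force: 42.6
```

send_rows(increments=[[30, [0, 0, -30], 0], [30, [0, 0, -30], 0], [30, [0, 0, -20], 0], [30, [0, 0, -8], 0], [30, [0, 0, 0], 0]])

```text
time: 6.85
ee_pos: [0.5598, -0.2416, 0.0742]
orientation: [-0.001, 1.0, 0.009, -0.001]
contact_force: [0.1, 0.8, -2.0]
finger_gap: 0.617
finger_force: 42.6
```

send_rows(increments=[[30, [0, 0, -3], 0], [30, [0, 0, -3], 0], [30, [0, 0, -2], 0], [30, [0, 0, 0], 0], [30, [0, 0, 0], 0]])

```text
time: 7.35
ee_pos: [0.5603, -0.2433, 0.0673]
orientation: [0.0, 1.0, 0.008, 0.0]
contact_force: [0.1, 0.2, -2.5]
finger_gap: 0.615
finger_force: 42.6
```

send_rows(increments=[[30, [0, 0, -1], 0], [30, [0, 0, -1], 0], [30, [0, 0, -1], 0], [30, [0, 0, 0], 0]])

```text
time: 7.75
ee_pos: [0.5609, -0.2432, 0.0661]
orientation: [0.0, 1.0, 0.008, 0.001]
contact_force: [-3.5, 1.6, 12.0]
finger_gap: 0.615
finger_force: 43.8
```

send_rows(increments=[[60, [0, 0, 1], 0], [70, [0, 0, 0], 0], [85, [0, 0, 0], 0], [85, [0, 0, 0], 0], [85, [0, 0, 0], 0]])

```text
time: 8.25
ee_pos: [0.5601, -0.2432, 0.0647]
orientation: [-0.0, 1.0, 0.008, -0.0]
contact_force: [-0.1, 0.9, -0.3]
finger_gap: 0.993
finger_force: 0.0
```

send_rows(increments=[[85, [0, 0, 15], 0], [85, [0, 0, 35], 0], [85, [0, 0, 40], 0], [85, [0, 0, 40], 0], [85, [-10, 20, 20], 0]])

```text
time: 8.75
ee_pos: [0.5523, -0.2261, 0.22]
orientation: [0.002, 1.0, 0.006, 0.003]
contact_force: [0.2, -0.4, -0.0]
finger_gap: 0.991
finger_force: 0.0
```

send_rows(increments=[[85, [-10, 50, 0], 0], [85, [-10, 50, 0], 0], [85, [-10, 50, 0], 0], [85, [-10, 50, 0], 0], [85, [-10, 50, 0], 0]])

```text
time: 9.25
ee_pos: [0.5007, 0.0238, 0.2164]
orientation: [0.0, 1.0, 0.008, 0.001]
contact_force: [1.3, 0.3, 0.0]
finger_gap: 0.998
finger_force: 0.0
```

send_rows(increments=[[85, [-10, 50, 0], 0], [85, [-10, 50, 0], 0], [85, [-10, 50, 0], 0], [85, [-10, 50, 0], 0], [85, [-10, 45, 0], 0]])

```text
time: 9.75
ee_pos: [0.4513, 0.2654, 0.2164]
orientation: [-0.0, 1.0, 0.008, 0.001]
contact_force: [0.8, 0.1, 0.0]
finger_gap: 0.995
finger_force: 0.0
```

send_rows(increments=[[85, [-5, 25, 0], 0], [85, [0, 5, 0], 0], [85, [0, 0, 0], 0], [85, [0, 0, 0], 0]])

```text
time: 10.15
ee_pos: [0.4476, 0.2914, 0.2152]
orientation: [0.001, 1.0, 0.007, 0.0]
contact_force: [-0.7, 0.5, -0.6]
finger_gap: 0.995
finger_force: 0.0
```

send_rows(increments=[[85, [-2, 10, 0], 0], [85, [0, 0, 0], 0], [85, [0, 0, 0], 0]])

```text
time: 10.45
ee_pos: [0.4451, 0.3028, 0.2151]
orientation: [0.0, 1.0, 0.008, -0.0]
contact_force: [-0.5, -0.4, 0.1]
finger_gap: 0.993
finger_force: 0.0
```

send_rows(increments=[[85, [1, -1, -30], 0], [85, [0, 0, -30], 0], [85, [0, 0, -30], 0], [85, [0, 0, -22], 0], [85, [0, 0, -15], 0]])

```text
time: 10.95
ee_pos: [0.4455, 0.3011, 0.0863]
orientation: [0.001, 1.0, 0.008, -0.001]
contact_force: [-0.1, 0.7, -0.3]
finger_gap: 0.993
finger_force: 0.0
```

send_rows(increments=[[85, [0, 0, 0], 0], [85, [0, 0, 0], 0], [85, [0, 0, 0], 0]])

```text
time: 11.25
ee_pos: [0.4467, 0.3027, 0.0893]
orientation: [-0.001, 1.0, 0.008, 0.001]
contact_force: [-0.3, 0.6, 0.1]
finger_gap: 0.995
finger_force: 0.0
```

send_rows(increments=[[30, [0, 0, 0], 0], [30, [0, 0, 0], 0], [30, [0, 0, 0], 0], [30, [0, 0, 0], 0], [30, [0, 0, 0], 0]], force=50)

```text
time: 11.75
ee_pos: [0.4465, 0.3025, 0.0891]
orientation: [-0.0, 1.0, 0.008, 0.001]
contact_force: [0.1, -0.2, 6.2]
finger_gap: 0.675
finger_force: 52.4
```

send_rows(increments=[[30, [0, 0, 10], 0], [30, [0, 0, 20], 0], [30, [0, 0, 30], 0], [30, [0, 0, 30], 0], [30, [0, 0, 0], 0]])

```text
time: 12.25
ee_pos: [0.4476, 0.3036, 0.1819]
orientation: [-0.002, 1.0, 0.008, 0.003]
contact_force: [1.0, 0.2, -3.3]
finger_gap: 0.667
finger_force: 54.6
```

send_rows(increments=[[30, [0, -20, 0], 0], [30, [0, -35, 0], 0], [30, [0, -45, 0], 0], [30, [0, -45, 0], 0], [30, [0, -45, 0], 0]])

```text
time: 12.75
ee_pos: [0.4447, 0.11, 0.177]
orientation: [0.0, 1.0, 0.008, -0.001]
contact_force: [1.6, 0.2, -4.2]
finger_gap: 0.668
finger_force: 54.7
```

send_rows(increments=[[30, [0, -45, 0], 0], [30, [0, -45, 0], 0], [30, [4, -45, 0], 0], [30, [4, -45, 0], 0], [30, [4, -45, 0], 0]])

```text
time: 13.25
ee_pos: [0.4568, -0.1147, 0.1773]
orientation: [-0.0, 1.0, 0.008, -0.001]
contact_force: [1.0, -0.3, -3.1]
finger_gap: 0.669
finger_force: 54.7
```

send_rows(increments=[[30, [4, -45, 0], 0], [30, [0, -45, 0], 0], [30, [0, -30, 0], 0], [30, [0, -20, 0], 0], [30, [0, -5, 0], 0]])

```text
time: 13.75
ee_pos: [0.4603, -0.2606, 0.1767]
orientation: [-0.0, 1.0, 0.006, -0.001]
contact_force: [-0.8, 0.4, -3.9]
finger_gap: 0.668
finger_force: 54.8
```

send_rows(increments=[[30, [0, 0, 0], 0], [30, [0, 0, 0], 0], [30, [0, 0, 0], 0]])

```text
time: 14.05
ee_pos: [0.4621, -0.2562, 0.1779]
orientation: [-0.0, 1.0, 0.009, -0.0]
contact_force: [-0.3, -0.3, -3.1]
finger_gap: 0.67
finger_force: 54.8
```

send_rows(increments=[[30, [0, -7, -25], 0], [30, [0, 0, -30], 0], [30, [0, 0, -20], 0], [30, [0, 0, -10], 0], [30, [0, 0, -5], 0]])

```text
time: 14.55
ee_pos: [0.4619, -0.264, 0.0874]
orientation: [-0.0, 1.0, 0.009, -0.0]
contact_force: [0.4, 0.0, -3.6]
finger_gap: 0.665
finger_force: 54.9
```

send_rows(increments=[[30, [0, 0, -2], 0], [30, [0, 0, -2], 0], [30, [0, 0, -1], 0], [30, [0, 0, -1], 0], [30, [0, 0, 0], 0]])

```text
time: 15.05
ee_pos: [0.4621, -0.2651, 0.0823]
orientation: [0.0, 1.0, 0.008, 0.0]
contact_force: [-0.4, -0.1, -4.1]
finger_gap: 0.667
finger_force: 54.9
```

send_rows(increments=[[30, [0, 0, -1], 0], [30, [0, 0, -1], 0], [30, [0, 0, -1], 0], [30, [0, 0, 0], 0]])

```text
time: 15.45
ee_pos: [0.4625, -0.265, 0.0811]
orientation: [0.001, 1.0, 0.008, 0.0]
contact_force: [-5.1, 2.6, 14.6]
finger_gap: 0.672
finger_force: 56.6
```

send_rows(increments=[[64, [0, 0, 1], 0], [72, [0, 0, 0], 0], [85, [0, 0, 0], 0], [85, [0, 0, 0], 0], [85, [0, 0, 0], 0]])

```text
time: 15.95
ee_pos: [0.4619, -0.2649, 0.0799]
orientation: [-0.0, 1.0, 0.008, -0.0]
contact_force: [-0.6, -1.0, 1.1]
finger_gap: 0.997
finger_force: 0.0
```

send_rows(increments=[[85, [0, 0, 15], 0], [85, [0, 0, 35], 0], [85, [0, 0, 40], 0], [85, [0, 0, 35], 0], [85, [0, 20, 10], 0]])

```text
time: 16.45
ee_pos: [0.4638, -0.248, 0.22]
orientation: [0.003, 1.0, 0.006, 0.003]
contact_force: [-0.1, -0.2, 0.6]
finger_gap: 0.996
finger_force: 0.0
```

send_rows(increments=[[85, [5, 50, 0], 0], [85, [5, 50, 0], 0], [85, [5, 50, 0], 0], [85, [5, 50, 0], 0], [85, [5, 50, 0], 0]])

```text
time: 16.95
ee_pos: [0.4859, 0.0064, 0.2153]
orientation: [0.0, 1.0, 0.008, -0.0]
contact_force: [2.4, -0.6, 1.4]
finger_gap: 0.996
finger_force: 0.0
```

send_rows(increments=[[85, [5, 50, 0], 0], [85, [5, 50, 0], 0], [85, [5, 50, 0], 0], [85, [5, 45, 0], 0], [85, [5, 10, 0], 0]])

```text
time: 17.45
ee_pos: [0.5095, 0.2152, 0.2155]
orientation: [-0.002, 1.0, 0.012, -0.0]
contact_force: [-0.4, 0.0, -0.4]
finger_gap: 0.996
finger_force: 0.0
```

```bash
python3 - <<'E'
from h import *
k=cam("wrist"); im=snapshot("wrist"); t=snapshot("top"); print(telemetry.state()["ee_pos"])
np.savez("w3",im=im,K=k[0],T=k[1])
a=cv2.resize(im,(800,600),interpolation=cv2.INTER_CUBIC)[:380]; b=cv2.resize(t[150:290,312:432],(257,300))
im2=np.zeros((600,800,3),np.uint8); im2[:380]=a; im2[300:,543:]=b
cv2.imwrite("pics/w3.png",im2)
print(proj(k,[.511,.255,.102])*1.5625)
E
```

```text
[0.51085115 0.21059982 0.21495479]
[325.67779918 286.91984846]
```

View pics/w3.png

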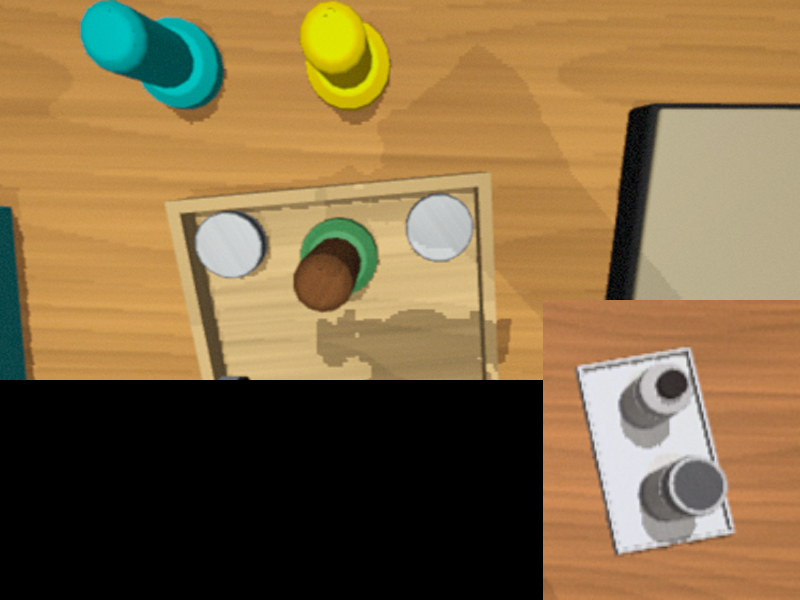

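Tin and bottle stand upright in the tray (inset). The muller's top is at (323,283), within a few pixels of the prediction, and it has not moved.

send_rows(increments=[[85, [1, 30, 0], 0], [85, [0, 15, 0], 0], [85, [0, 0, 0], 0], [85, [0, 0, 0], 0], [85, [0, 0, 0], 0]])

```text
time: 18.05
ee_pos: [0.513, 0.2512, 0.2149]
orientation: [0.001, 1.0, 0.007, -0.0]
contact_force: [-0.1, -1.2, 0.1]
finger_gap: 0.998
finger_force: 0.0
```

send_rows(increments=[[85, [0, 5, -30], 0], [85, [0, 0, -30], 0], [85, [0, 0, -30], 0], [85, [0, 0, -25], 0], [85, [0, 0, -10], 0]])

```text
time: 18.55
ee_pos: [0.5117, 0.2557, 0.0876]
orientation: [0.001, 1.0, 0.007, -0.002]
contact_force: [-1.6, -0.6, -0.1]
finger_gap: 0.998
finger_force: 0.0
```

send_rows(increments=[[85, [0, 0, 0], 0], [85, [0, 0, 0], 0], [85, [0, 0, 0], 0]])

```text
time: 18.85
ee_pos: [0.5137, 0.2584, 0.0915]
orientation: [-0.0, 1.0, 0.008, 0.001]
contact_force: [0.1, 0.8, 0.4]
finger_gap: 0.998
finger_force: 0.0
```

send_rows(increments=[[85, [-1, -2, -15], 0], [85, [0, 0, -15], 0], [85, [0, 0, -8], 0], [85, [0, 0, 0], 0], [85, [0, 0, 0], 0]])

```text
time: 19.35
ee_pos: [0.5115, 0.2562, 0.0515]
orientation: [0.0, 1.0, 0.008, -0.0]
contact_force: [0.1, 0.8, 0.1]
finger_gap: 0.995
finger_force: 0.0
```

send_rows(increments=[[50, [0, 0, 0], 0], [40, [0, 0, 0], 0], [15, [0, 0, 0], 0], [15, [0, 0, 0], 0], [15, [0, 0, 0], 0]], force=40)

```text
time: 19.85
ee_pos: [0.512, 0.2563, 0.0524]
orientation: [-0.0, 1.0, 0.008, 0.0]
contact_force: [-0.4, 0.4, 2.2]
finger_gap: 0.388
finger_force: 39.4
```

send_rows(increments=[[15, [0, 0, 0], 0], [15, [0, 0, 0], 0], [15, [0, 0, 0], 0]])

```text
time: 20.15
ee_pos: [0.512, 0.2564, 0.0524]
orientation: [-0.0, 1.0, 0.008, 0.0]
contact_force: [-0.1, 1.3, 5.1]
finger_gap: 0.386
finger_force: 39.6
```

send_rows(increments=[[15, [0, 0, 10], 0], [15, [0, 0, 20], 0], [15, [0, 0, 25], 0], [15, [0, 0, 20], 0], [15, [0, 0, 0], 0]])

```text
time: 20.65
ee_pos: [0.513, 0.2567, 0.1295]
orientation: [-0.001, 1.0, 0.008, 0.002]
contact_force: [0.7, 1.1, -2.3]
finger_gap: 0.385
finger_force: 40.0
```

send_rows(increments=[[15, [4, -20, 0], 0], [15, [4, -30, 0], 0], [15, [4, -35, 0], 0], [15, [4, -35, 0], 0], [15, [4, -35, 0], 0]])

```text
time: 21.15
ee_pos: [0.5307, 0.0993, 0.1256]
orientation: [0.0, 1.0, 0.008, -0.001]
contact_force: [1.2, 0.0, -2.1]
finger_gap: 0.385
finger_force: 40.1
```

send_rows(increments=[[15, [4, -35, 0], 0], [15, [3, -35, 0], 0], [15, [3, -25, 0], 0], [15, [0, -15, 0], 0], [15, [0, -3, 0], 0]])

```text
time: 21.65
ee_pos: [0.5409, -0.014, 0.1259]
orientation: [0.0, 1.0, 0.006, -0.001]
contact_force: [-0.2, 0.4, -1.3]
finger_gap: 0.388
finger_force: 40.1
```

send_rows(increments=[[15, [0, 0, 0], 0], [15, [0, 0, 0], 0], [15, [0, 0, 0], 0]])

```text
time: 21.95
ee_pos: [0.5416, -0.0101, 0.127]
orientation: [-0.0, 1.0, 0.009, -0.0]
contact_force: [0.3, -0.0, -1.5]
finger_gap: 0.391
finger_force: 40.2
```

```bash
python3 - <<'E'
from h import *
k=cam("wrist"); im=snapshot("wrist"); print(telemetry.state()["ee_pos"])
np.savez("w4",im=im,K=k[0],T=k[1])
cv2.imwrite("pics/w4.png",cv2.resize(im,(800,600),interpolation=cv2.INTER_CUBIC))
E
```

```text
[ 0.54167855 -0.01038872  0.12705403]
```

View pics/w4.png

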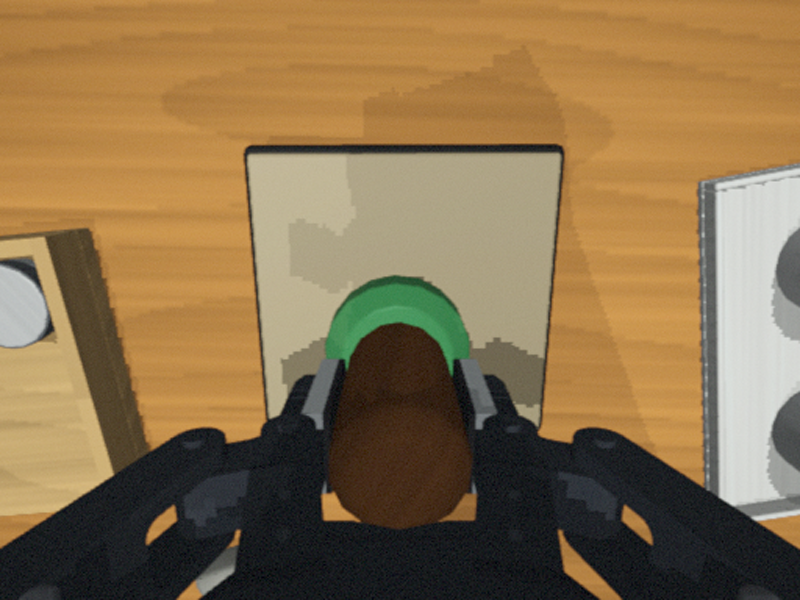

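The stone's rear edge, bevel included, runs from (246,148) to (563,147). The muller's foot is centred on column 398, about the middle of the stone.

```bash
python3 - <<'E'
from h import *
d=np.load("w4.npz"); k=(d["K"],d["T"]); S=1.5625
f=lambda u,v,z: ray(k,(u+.5)/S-.5,(v+.5)/S-.5,z)
for z in(.036,.04):
    a=f(246,148,z);b=f(563,147,z); print(a.round(4),b.round(4),np.linalg.norm(a-b))
    a=f(268,420,z);b=f(541,428,z);print(a,b,(a+b)/2)
p=f(398,277,.086+.02-.0) ; print("foot rear edge top",p, "-> x centre",p[0]-.027, "y", f(327,340,.106),f(470,340,.106))
E
```

```text
[0.6141 0.0609] [ 0.6171 -0.083 ] 0.14394610874696176
[0.4759233  0.05842445] [ 0.47389593 -0.08684282] [ 0.47490962 -0.01420919]
[0.614  0.0597] [ 0.617  -0.0817] 0.1414852251148365
[0.47823071 0.05727364] [ 0.476238   -0.08551016] [ 0.47723436 -0.01411826]
foot rear edge top [ 0.5718163  -0.00909933] -> x centre 0.5448162992798063 y [0.54842609 0.01565342] [ 0.54936781 -0.03500377]
```

send_rows(increments=[[15, [-2, -3, -10], 0], [15, [0, 0, -15], 0], [15, [0, 0, -10], 0], [15, [0, 0, -4], 0], [15, [0, 0, 0], 0]])

```text
time: 22.5
ee_pos: [0.5391, -0.0148, 0.0868]
orientation: [-0.0, 1.0, 0.008, -0.001]
contact_force: [0.1, 0.8, -1.6]
finger_gap: 0.385
finger_force: 40.1
```

send_rows(increments=[[15, [0, 0, -2], 0], [15, [0, 0, -1], 0], [15, [0, 0, -1], 0], [15, [0, 0, -1], 0], [15, [0, 0, 0], 0]])

```text
time: 23.0
ee_pos: [0.5397, -0.015, 0.083]
orientation: [0.0, 1.0, 0.008, 0.0]
contact_force: [-0.5, 0.3, -1.7]
finger_gap: 0.384
finger_force: 40.2
```

send_rows(increments=[[15, [0, 1, -1], 0], [15, [0, 0, -1], 0], [15, [0, 0, -0.5], 0], [15, [0, 0, 0], 0]])

```text
time: 23.4
ee_pos: [0.5397, -0.0139, 0.0805]
orientation: [0.0, 1.0, 0.008, -0.0]
contact_force: [0.5, -0.0, -2.4]
finger_gap: 0.389
finger_force: 40.2
```

send_rows(increments=[[15, [0, 0, -0.5], 0], [15, [0, 0, -0.5], 0], [15, [0, 0, 0], 0]])

```text
time: 23.7
ee_pos: [0.5399, -0.0138, 0.0804]
orientation: [0.0, 1.0, 0.008, 0.0]
contact_force: [-2.3, 0.7, 7.2]
finger_gap: 0.39
finger_force: 40.5
```

Contact is made, so I release gently.

send_rows(increments=[[40, [0, 0, 0.5], 0], [50, [0, 0, 0], 0], [70, [0, 0, 0], 0], [85, [0, 0, 0], 0], [85, [0, 0, 0], 0]])

```text
time: 24.2
ee_pos: [0.5397, -0.0139, 0.0799]
orientation: [-0.0, 1.0, 0.008, -0.0]
contact_force: [0.0, -0.0, 0.4]
finger_gap: 0.996
finger_force: 0.0
```

send_rows(increments=[[85, [0, 0, 15], 0], [85, [0, 0, 35], 0], [85, [0, 0, 40], 0], [85, [0, 0, 40], 0], [85, [0, 0, 5], 0]])

```text
time: 24.7
ee_pos: [0.5428, -0.0134, 0.2212]
orientation: [0.0, 1.0, 0.008, 0.005]
contact_force: [0.3, 0.4, -0.2]
finger_gap: 0.996
finger_force: 0.0
```

send_rows(increments=[[85, [-15, -50, 0], 0], [85, [-15, -50, 0], 0], [85, [-15, -50, 0], 0], [85, [-15, -50, 0], 0], [85, [-15, -40, 0], 0]])

```text
time: 25.2
ee_pos: [0.4661, -0.2481, 0.2154]
orientation: [0.0, 1.0, 0.007, 0.0]
contact_force: [0.4, -0.4, 0.1]
finger_gap: 0.998
finger_force: 0.0
```

send_rows(increments=[[85, [0, -8, 0], 0], [85, [0, 0, 0], 0], [85, [0, 0, 0], 0], [85, [0, 0, 0], 0]])

```text
time: 25.6
ee_pos: [0.468, -0.2515, 0.2151]
orientation: [-0.0, 1.0, 0.01, 0.0]
contact_force: [-0.7, -0.2, 0.3]
finger_gap: 0.992
finger_force: 0.0
```

```bash
python3 - <<'E'
from h import *
k=cam("wrist"); im=snapshot("wrist"); t=snapshot("scene"); print(telemetry.state()["ee_pos"])
np.savez("w5",im=im,K=k[0],T=k[1])
a=cv2.resize(im,(800,600),interpolation=cv2.INTER_CUBIC)
a[320:,520:]=cv2.resize(t[160:300,160:300],(280,280))
cv2.imwrite("pics/w5.png",a)
for p in([.5425,-.0125,.13],[.5425,-.0125,.04],[.4621,-.265,.124],[.560,-.243,.129]):print(proj(k,p)*1.5625)
E
```

```text
[ 0.46787902 -0.25183971  0.21510738]
[-140.13600848  135.04000248]
[ 13.62977981 141.57746684]
[425.97985514 315.07285649]
[383.58168723 103.13610149]
```

View pics/w5.png

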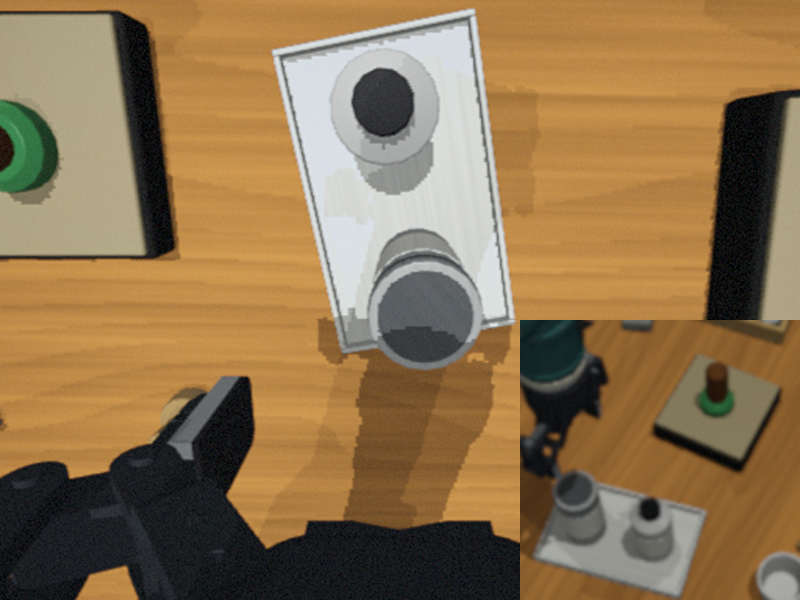

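The muller stands upright on the stone. The tin lid (425,313) and cap (383,102) sit exactly where predicted. Before moving the tin I check numerically that the muller is centred.

```bash
python3 - <<'E'
from h import *
for n in("top","scene"):
    k=cam(n); im=snapshot(n); h=cv2.cvtColor(im,cv2.COLOR_BGR2HSV)
    u,v=proj(k,[.5425,-.0125,.05]); m=((h[...,0]>45)&(h[...,0]<85)&(h[...,1]>90)).astype(np.uint8)
    mm=np.zeros_like(m); mm[int(v)-30:int(v)+30,int(u)-30:int(u)+30]=1; q=np.argwhere(m*mm)[:,::-1]
    c,r=cv2.minEnclosingCircle(q.astype(np.float32)); print(n,len(q),c,r,ray(k,*c,.05),[ray(k,*e,.04).round(4) for e in ()])
    if n=="scene":
        S=1.5625
        w=np.array([ray(k,(a+.5)/S-.5,(b+.5)/S-.5,.04) for a,b in((395,280),(453,309),(420,354),(357,323))]); print(w,w.mean(0))
E
```

```text
top 105 (262.67498779296875, 202.0) 11.088645935058594 [ 0.53876773 -0.01235949] []
scene 145 (248.0, 206.0) 19.723182678222656 [ 0.52635059 -0.04602898] []
[[ 0.48955514  0.05424177]
 [ 0.62212599  0.04468118]
 [ 0.60931099 -0.07475738]
 [ 0.47179746 -0.06941628]] [ 0.5481974  -0.01131268]
```

send_rows(increments=[[85, [-6, -13, 0], 0], [85, [0, 0, 0], 0], [85, [0, 0, 0], 0], [85, [0, 0, 0], 0]])

```text
time: 26.2
ee_pos: [0.4612, -0.2665, 0.215]
orientation: [-0.0, 1.0, 0.008, -0.0]
contact_force: [-0.2, -0.1, -0.3]
finger_gap: 0.998
finger_force: 0.0
```

send_rows(increments=[[85, [1, 1, -30], 0], [85, [0, 0, -30], 0], [85, [0, 0, -30], 0], [85, [0, 0, -25], 0], [85, [0, 0, -18], 0]])

```text
time: 26.7
ee_pos: [0.4617, -0.2649, 0.0803]
orientation: [-0.001, 1.0, 0.008, -0.001]
contact_force: [0.1, 0.4, 0.2]
finger_gap: 0.996
finger_force: 0.0
```

send_rows(increments=[[85, [0, 0, 0], 0], [85, [0, 0, 0], 0], [85, [0, 0, 0], 0]])

```text
time: 27.0
ee_pos: [0.4632, -0.2658, 0.0832]
orientation: [0.001, 1.0, 0.008, 0.001]
contact_force: [-0.4, 0.8, 0.2]
finger_gap: 0.999
finger_force: 0.0
```

send_rows(increments=[[30, [0, 0, 0], 0], [30, [0, 0, 0], 0], [30, [0, 0, 0], 0], [30, [0, 0, 0], 0], [30, [0, 0, 0], 0]], force=50)

```text
time: 27.5
ee_pos: [0.4629, -0.2656, 0.0832]
orientation: [0.0, 1.0, 0.008, 0.001]
contact_force: [-0.3, 1.3, 4.8]
finger_gap: 0.674
finger_force: 52.3
```

send_rows(increments=[[30, [0, 0, 10], 0], [30, [0, 0, 20], 0], [30, [0, 0, 35], 0], [30, [0, 0, 35], 0], [30, [0, 0, 0], 0]])

```text
time: 28.0
ee_pos: [0.4649, -0.2667, 0.1869]
orientation: [0.002, 1.0, 0.008, 0.004]
contact_force: [1.3, -0.1, -2.9]
finger_gap: 0.666
finger_force: 54.9
```

send_rows(increments=[[30, [-4, 20, 0], 0], [30, [-4, 35, 0], 0], [30, [-4, 45, 0], 0], [30, [-4, 45, 0], 0], [30, [-2, 45, 0], 0]])

```text
time: 28.5
ee_pos: [0.442, -0.0734, 0.1808]
orientation: [-0.0, 1.0, 0.008, -0.001]
contact_force: [1.2, -0.4, -2.4]
finger_gap: 0.667
finger_force: 54.9
```

send_rows(increments=[[30, [0, 45, 0], 0], [30, [0, 45, 0], 0], [30, [0, 45, 0], 0], [30, [0, 45, 0], 0], [30, [0, 45, 0], 0]])

```text
time: 29.0
ee_pos: [0.4423, 0.151, 0.1809]
orientation: [0.0, 1.0, 0.008, -0.001]
contact_force: [0.5, -0.1, -3.8]
finger_gap: 0.666
finger_force: 54.9
```

send_rows(increments=[[30, [0, 45, 0], 0], [30, [0, 45, 0], 0], [30, [0, 35, 0], 0], [30, [0, 20, 0], 0], [30, [0, 9, 0], 0]])

```text
time: 29.5
ee_pos: [0.442, 0.3056, 0.1807]
orientation: [0.0, 1.0, 0.01, -0.001]
contact_force: [0.6, 0.3, -2.8]
finger_gap: 0.667
finger_force: 54.7
```

send_rows(increments=[[30, [0, 0, 0], 0], [30, [0, 0, 0], 0], [30, [0, 0, 0], 0], [30, [0, 0, 0], 0]])

```text
time: 29.9
ee_pos: [0.4447, 0.302, 0.1819]
orientation: [0.0, 1.0, 0.007, 0.0]
contact_force: [-0.7, -0.2, -4.1]
finger_gap: 0.666
finger_force: 54.7
```

send_rows(increments=[[30, [2, 0, -25], 0], [30, [0, 0, -25], 0], [30, [0, 0, -20], 0], [30, [0, 0, -10], 0], [30, [0, 0, 0], 0]])

```text
time: 30.4
ee_pos: [0.4458, 0.3025, 0.1009]
orientation: [0.001, 1.0, 0.008, -0.001]
contact_force: [-0.8, -0.0, -3.4]
finger_gap: 0.668
finger_force: 54.9
```

send_rows(increments=[[30, [0, 0, -3], 0], [30, [0, 0, -2], 0], [30, [0, 0, -1], 0], [30, [0, 0, -1], 0], [30, [0, 0, 0], 0]])

```text
time: 30.9
ee_pos: [0.4464, 0.3035, 0.0952]
orientation: [-0.0, 1.0, 0.008, 0.0]
contact_force: [-1.0, 0.1, -4.0]
finger_gap: 0.667
finger_force: 54.9
```

send_rows(increments=[[30, [0, -1, -1.5], 0], [30, [0, 0, -1], 0], [30, [0, 0, -1], 0], [30, [0, 0, -1], 0], [30, [0, 0, 0], 0]])

```text
time: 31.4
ee_pos: [0.4464, 0.3026, 0.0912]
orientation: [0.0, 1.0, 0.008, 0.0]
contact_force: [-2.1, -0.1, 3.9]
finger_gap: 0.67
finger_force: 55.5
```

Contact. Release the tin and go back for the bottle, which stands at TCP (0.560, -0.243, 0.066).

send_rows(increments=[[64, [0, 0, 0], 0], [72, [0, 0, 0], 0], [85, [0, 0, 0], 0], [85, [0, 0, 0], 0], [85, [0, 0, 0], 0]])

```text
time: 31.9
ee_pos: [0.4463, 0.3026, 0.0905]
orientation: [-0.0, 1.0, 0.008, -0.0]
contact_force: [0.1, -0.5, 0.8]
finger_gap: 1.0
finger_force: 0.0
```

send_rows(increments=[[85, [0, 0, 15], 0], [85, [0, 0, 35], 0], [85, [0, 0, 40], 0], [85, [0, 0, 35], 0], [85, [0, 0, 0], 0]])

```text
time: 32.4
ee_pos: [0.4485, 0.3049, 0.2215]
orientation: [-0.003, 1.0, 0.008, 0.004]
contact_force: [0.9, -0.0, 0.1]
finger_gap: 0.999
finger_force: 0.0
```

send_rows(increments=[[85, [10, -50, 0], 0], [85, [10, -50, 0], 0], [85, [10, -50, 0], 0], [85, [10, -50, 0], 0], [85, [10, -50, 0], 0]])

```text
time: 32.9
ee_pos: [0.4952, 0.0554, 0.2159]
orientation: [0.0, 1.0, 0.008, 0.0]
contact_force: [0.5, -0.4, 0.6]
finger_gap: 0.996
finger_force: 0.0
```

send_rows(increments=[[85, [10, -50, 0], 0], [85, [10, -50, 0], 0], [85, [10, -50, 0], 0], [85, [10, -50, 0], 0], [85, [10, -45, 0], 0]])

```text
time: 33.4
ee_pos: [0.5443, -0.1863, 0.2158]
orientation: [0.0, 1.0, 0.007, 0.0]
contact_force: [0.2, 1.7, 0.2]
finger_gap: 0.993
finger_force: 0.0
```

send_rows(increments=[[85, [10, -40, 0], 0], [85, [0, -10, 0], 0], [85, [0, 0, 0], 0], [85, [0, 0, 0], 0], [85, [0, 0, 0], 0]])

```text
time: 33.9
ee_pos: [0.5546, -0.2313, 0.2158]
orientation: [-0.0, 1.0, 0.01, 0.0]
contact_force: [-0.3, 0.5, 0.2]
finger_gap: 0.997
finger_force: 0.0
```

send_rows(increments=[[85, [5, -11, 0], 0], [85, [0, 0, 0], 0], [85, [0, 0, -30], 0], [85, [0, 0, -20], 0], [85, [0, 0, 0], 0]])

```text
time: 34.4
ee_pos: [0.5576, -0.2441, 0.1627]
orientation: [-0.001, 1.0, 0.008, -0.003]
contact_force: [-0.5, 1.0, -0.1]
finger_gap: 1.0
finger_force: 0.0
```

send_rows(increments=[[85, [0, 0, 0], 0], [85, [0, 0, 0], 0]])

```text
time: 34.6
ee_pos: [0.5605, -0.2448, 0.1668]
orientation: [0.0, 1.0, 0.008, 0.001]
contact_force: [0.2, 0.1, -0.5]
finger_gap: 0.997
finger_force: 0.0
```

send_rows(increments=[[85, [0, 1, -30], 0], [85, [0, 0, -30], 0], [85, [0, 0, -25], 0], [85, [0, 0, -14], 0], [85, [0, 0, 0], 0]])

```text
time: 35.1
ee_pos: [0.5589, -0.2435, 0.0655]
orientation: [-0.0, 1.0, 0.008, -0.001]
contact_force: [-0.0, 0.2, 0.5]
finger_gap: 0.995
finger_force: 0.0
```

send_rows(increments=[[85, [0, 0, 0], 0], [85, [0, 0, 0], 0], [85, [0, 0, 0], 0]])

```text
time: 35.4
ee_pos: [0.5604, -0.2441, 0.068]
orientation: [0.001, 1.0, 0.008, 0.001]
contact_force: [0.3, 0.2, -0.1]
finger_gap: 1.0
finger_force: 0.0
```

send_rows(increments=[[30, [0, 0, 0], 0], [30, [0, 0, 0], 0], [30, [0, 0, 0], 0], [30, [0, 0, 0], 0], [30, [0, 0, 0], 0]], force=40)

```text
time: 35.9
ee_pos: [0.5599, -0.2436, 0.0672]
orientation: [0.0, 1.0, 0.008, 0.0]
contact_force: [-0.9, 1.2, 5.6]
finger_gap: 0.617
finger_force: 42.0
```

send_rows(increments=[[30, [0, 0, 10], 0], [30, [0, 0, 20], 0], [30, [0, 0, 35], 0], [30, [0, 0, 40], 0], [30, [0, 0, 20], 0]])

```text
time: 36.4
ee_pos: [0.5607, -0.2441, 0.195]
orientation: [0.001, 1.0, 0.008, 0.002]
contact_force: [-0.4, 0.2, -1.1]
finger_gap: 0.614
finger_force: 42.6
```

send_rows(increments=[[30, [-25, 5, 10], 0], [30, [-35, 15, 0], 0], [30, [-30, 25, 0], 0], [30, [-10, 35, 0], 0], [30, [0, 40, 0], 0]])

```text
time: 36.9
ee_pos: [0.4572, -0.1241, 0.2015]
orientation: [0.001, 1.0, 0.006, -0.001]
contact_force: [1.1, 0.1, -0.8]
finger_gap: 0.616
finger_force: 42.5
```

send_rows(increments=[[30, [0, 45, 0], 0], [30, [0, 45, 0], 0], [30, [0, 45, 0], 0], [30, [0, 45, 0], 0], [30, [0, 45, 0], 0]])

```text
time: 37.4
ee_pos: [0.459, 0.1027, 0.2018]
orientation: [0.0, 1.0, 0.008, 0.0]
contact_force: [0.4, -0.3, -2.0]
finger_gap: 0.615
finger_force: 42.5
```

send_rows(increments=[[30, [0, 40, 0], 0], [30, [0, 30, 0], 0], [30, [0, 18, 0], 0], [30, [0, 5, 0], 0], [30, [0, 0, 0], 0]])

```text
time: 37.9
ee_pos: [0.4592, 0.1943, 0.2014]
orientation: [0.0, 1.0, 0.009, -0.0]
contact_force: [0.2, -1.3, -2.3]
finger_gap: 0.621
finger_force: 42.5
```

send_rows(increments=[[30, [0, 0, 0], 0], [30, [0, 0, 0], 0], [30, [0, 0, 0], 0]])

```text
time: 38.2
ee_pos: [0.4598, 0.193, 0.2015]
orientation: [0.0, 1.0, 0.007, 0.0]
contact_force: [1.1, 0.4, -1.9]
finger_gap: 0.617
finger_force: 42.5
```

send_rows(increments=[[30, [-1, 6, -25], 0], [30, [0, 0, -30], 0], [30, [0, 0, -30], 0], [30, [0, 0, -20], 0], [30, [0, 0, -10], 0]])

```text
time: 38.7
ee_pos: [0.4577, 0.1991, 0.0848]
orientation: [0.001, 1.0, 0.007, -0.001]
contact_force: [0.2, 1.0, -1.1]
finger_gap: 0.621
finger_force: 42.5
```

send_rows(increments=[[30, [0, 0, -4], 0], [30, [0, 0, -2], 0], [30, [0, 0, -1], 0], [30, [0, 0, 0], 0], [30, [0, 0, 0], 0]])

```text
time: 39.2
ee_pos: [0.4589, 0.2004, 0.0802]
orientation: [-0.0, 1.0, 0.008, 0.001]
contact_force: [-0.7, -1.0, -2.1]
finger_gap: 0.62
finger_force: 42.5
```

send_rows(increments=[[30, [0, -1, -2], 0], [30, [0, 0, -1], 0], [30, [0, 0, -1], 0], [30, [0, 0, -0.5], 0], [30, [0, 0, 0], 0]])

```text
time: 39.7
ee_pos: [0.4586, 0.1992, 0.0752]
orientation: [0.0, 1.0, 0.008, 0.0]
contact_force: [-0.2, -0.2, 1.0]
finger_gap: 0.62
finger_force: 42.7
```

send_rows(increments=[[30, [0, 0, -0.5], 0], [30, [0, 0, -0.5], 0], [30, [0, 0, 0], 0]])

```text
time: 40.0
ee_pos: [0.4589, 0.1994, 0.0751]
orientation: [0.0, 1.0, 0.008, 0.001]
contact_force: [-2.4, -2.3, 11.9]
finger_gap: 0.617
finger_force: 43.4
```

send_rows(increments=[[60, [0, 0, 1], 0], [70, [0, 0, 0], 0], [85, [0, 0, 0], 0], [85, [0, 0, 0], 0], [85, [0, 0, 0], 0]])

```text
time: 40.5
ee_pos: [0.4585, 0.1992, 0.0749]
orientation: [-0.0, 1.0, 0.008, -0.0]
contact_force: [0.8, 0.3, 0.3]
finger_gap: 0.995
finger_force: 0.0
```

send_rows(increments=[[85, [0, 0, 15], 0], [85, [0, 0, 35], 0], [85, [0, 0, 40], 0], [85, [0, 0, 40], 0], [85, [0, 0, 20], 0]])

```text
time: 41.0
ee_pos: [0.4595, 0.2004, 0.2294]
orientation: [-0.001, 1.0, 0.008, 0.003]
contact_force: [0.5, 0.2, 0.2]
finger_gap: 0.995
finger_force: 0.0
```

send_rows(increments=[[85, [0, -40, 20], 0], [85, [-10, -50, 20], 0], [85, [-10, -50, 20], 0], [85, [-10, -50, 0], 0], [85, [-10, -50, 0], 0]])

```text
time: 41.5
ee_pos: [0.4202, -0.0315, 0.2833]
orientation: [0.001, 1.0, 0.008, 0.002]
contact_force: [-0.1, -0.7, -0.9]
finger_gap: 0.991
finger_force: 0.0
```

send_rows(increments=[[85, [-10, -50, 0], 0], [85, [-10, -50, 0], 0], [85, [-10, -50, 0], 0], [85, [0, -40, 0], 0], [85, [0, 0, 0], 0]])

```text
time: 42.0
ee_pos: [0.3902, -0.2223, 0.2824]
orientation: [0.001, 1.0, 0.004, 0.0]
contact_force: [-0.4, -0.0, -0.1]
finger_gap: 0.997
finger_force: 0.0
```

send_rows(increments=[[85, [0, 0, 0], 0], [85, [0, 0, 0], 0], [85, [0, 0, 0], 0]])

```text
time: 42.3
ee_pos: [0.3916, -0.2158, 0.2819]
orientation: [0.0, 1.0, 0.009, 0.0]
contact_force: [-0.0, 0.3, 0.1]
finger_gap: 0.994
finger_force: 0.0
```

```bash
python3 - <<'E'
from h import *
t=snapshot("top"); a=np.hstack([cv2.resize(t[170:290,90:210],(400,400),interpolation=cv2.INTER_CUBIC),cv2.resize(t[150:270,200:320],(400,400),interpolation=cv2.INTER_CUBIC)])
cv2.imwrite("pics/end.png",a)
E
```

```text
(no output)
```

View pics/end.png

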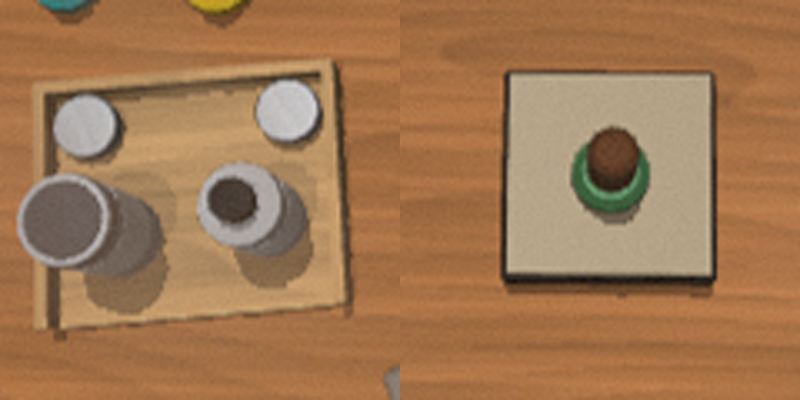

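The tin lid at (65,221) and cap at (233,201) sit where they started (98,331 and 350,304, scaled by 2/3). The flat tins have not moved and the muller is centred on the stone.

```bash
python3 -c "
from rig import sign_off; print(sign_off())"
```

```text
the job is handed in; nothing more can be done
None
```

I handed the job in after about 42 s of robot time: the muller stands upright in the middle of the small stone, the tin and bottle are back on their spots in the rack, and the flat tins have not moved. This comes from my last camera check, as the hand-in returned no verdict.

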